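# Hold the pearl dish up to the inspection camera

## Task

Pick up the smallest of the three long shell dishes on the wooden board, the one with the flat pearls, and hold it level and still at the inspection stand's viewing place for three seconds: straight above the oval mark on the stand's base, level with the brass pointer, with its length along the oval. Then lower it straight down onto the oval and let go. Do not tip it or drop it, or the pearls spill, and leave the other two shell dishes where they are.

Things in the scene. Friction and masses are not known exactly. Their poses are not given: they have to be found in the camera images.
- pearl_dish_centre (a point): Centre of the pearl dish, 7 mm above its underside. Pale shallow oval shell dish with flat pearls, loose: 165 mm long (y axis), 67 mm wide at the middle (x), 14 mm high (z up), 0.14 kg, balanced at its centre. Sides slope out to the rim: grip the rim (12 to 14 mm up) across the width at the middle. It stands beside the two bigger dishes on a flat wooden board, 10 mm thick.
- view_point (a point): Where the dish's centre is held: 120 mm above the worktop, 114 mm above the stand's flat fixed dark base, over the middle of the brass oval (166 x 68 mm) inlaid flush in it. x: level, along the oval, towards a post at +185 mm with a brass pointer at this height (tip at +125 mm) and a camera above it (from +140 mm, top 0.215 m over the worktop); z up. Either end of the dish may face the post.
- quartz_pale: A pale oval shell dish heaped with white quartz points, loose, 206 x 74 x 28 mm; origin at the centre of its underside, long along its y axis. To be left alone.
- quartz_dark: A dark grey oval shell dish heaped with white quartz points, loose, 206 x 74 x 33 mm; origin at the centre of its underside, long along its y axis. To be left alone.

How it is judged:
On the way:
1. the pearl dish is held at the viewing point for 2 s, within 20 mm sideways, 15 mm in height, 11 degrees of level and 12 degrees of the oval's direction (either way round) (horizontal distance between pearl_dish_centre and view_point below 0.02 m and z of pearl_dish_centre in the frame of view_point between -0.015 and 0.015 m and angle between pearl_dish_centre's own z axis and vertical below 0.2 rad and angle between the y axis of pearl_dish_centre and the x axis of view_point, either way round below 0.21 rad and contact force between the fingers and pearl_dish above 0.5 N), for 2 s.
At the end, for the whole second after the job is handed in: The pearl dish stands flat and at rest on the stand's base, its centre within 20 mm of the oval's middle and its length within 12 degrees of the oval's (either way round), released (horizontal distance between pearl_dish_centre and view_point below 0.02 m and z of pearl_dish_centre in the frame of view_point between -0.113 and -0.101 m and angle between pearl_dish_centre's own z axis and vertical below 0.1 rad and angle between the y axis of pearl_dish_centre and the x axis of view_point, either way round below 0.21 rad and linear speed of pearl_dish below 0.02 m/s); the robot touches nothing.
It fails at once if the pearl dish tipped by more than 25 degrees (pearls would spill) (angle between pearl_dish_centre's own z axis and vertical above 0.44 rad).
It fails at once if another shell dish was moved by more than 20 mm (distance of any of quartz_pale, quartz_dark from where it was at the start of the episode above 0.02 m).
It fails at once if the pearl dish was out of the fingers more than about 20 mm above the board or the stand (height (world z) of pearl_dish_centre above 0.037 m and contact force between the fingers and pearl_dish below 0.05 N).
It also fails if it takes over 61 s, if anything falls off the work surface, if the arm or the gripper's body presses on something with over 40 N, if the wrist force passes 120 N, or if a joint passes its speed limit or range.

## Robot

A 7-joint arm with a two-finger parallel gripper is mounted at the origin on a cart in front of the work surface, level with it; the furniture and walls round the work are solid. World frame = base frame: x ahead of the robot, y to its left, z up, the work surface at z = 0. Lengths are in m, angles in rad, forces in N, time in s.
With the tool pointing down it reaches from about 0.425 to 0.875 m from the base axis. Payload 4.7 kg.
Tool frame: the origin (TCP) lies at the very end of the fingers, on their centre line; the grasp point (between the pads) lies 19 mm behind it; z points along the fingers, y is the line along which they close (so a half turn about z gives the same grasp; the last joint's range is limited). The gripper opens to 87 mm and grips with 3 to 60 N. Pads are 19 mm wide; open, the fingers measure 117 mm over their backs; the gripper's body (75 mm by 190 mm) begins 51 mm behind the grasp point.
Start: joints at [-1.173, 0.321, -0.07, 1.45, 0.023, 1.371, -0.057], TCP at [0.243, 0.603, 0.223] pointing down, gripper open.
Joint ranges: [-2.86, 2.86], [-0.3, 2.09], [-1.38, 1.24], [0.06, 2.45], [-1.56, 4.7], [0.09, 2.05], [-2.69, 2.69]. Speed limits (rad/s): [2.57, 2.57, 3.14, 3.14, 3.14, 3.14, 3.14].

## Interface

Orientations are given as a rotation vector (axis times angle).
In Python, from bench import ctrl, vision gives the robot as it stands.
- The arm moves only by the tool jog_arm, never from a script. Its argument "increments" is a list of rows, each an object of numbers: "tx", "ty", "tz": the shift along the tool's x, y, z in mm; "wx", "wy", "wz": the turn, a rotation vector about the tool's x, y, z in rad; "gripper": the opening, from 0 (shut) to 1 (fully open). In form: [{"tx": .., "ty": .., "tz": .., "wx": .., "wy": .., "wz": .., "gripper": ..}, ...]. A call has exactly 5 rows; each row is the pose to reach, as a shift and turn from the pose commanded when the call began, along the tool's axes at that moment; what a row does not reach only later rows make up. A row lasts 1/12 s, in which the tool goes at most 41.7 mm and 7.16 degrees, less where a joint would pass 70% of its speed; a pose out of reach is approached as far as the arm can. A call with a gripper value outside its range is refused whole. The fingers move at their own pace and stop on an object; "grip_force" is the grip in N (left out, the last holds). Time passes only in rows, so rows that repeat a pose let the fingers close, or fill a call up. It gives the time, the measured TCP pose, the force, the opening and the grip force at its end, in the units of the state.
- ctrl.get_state(): the state, without advancing time (a new reading comes with each control period).
- vision.get_image(name): name is "side" or "top"; returns a dict with "color" (420x560x3 uint8, blue, green, red), "fx", "fy", "cx", "cy" (pixels), "k1" (the pictures are not rectified: a ray, as slopes to the right and down, at radius r is drawn at 1 + k1 r^2 times it, then the intrinsics apply), "extrinsics" (4x4, takes a point from world to camera coordinates). Camera axes: x right, y down, z forward; pixel columns grow to the right and rows downward; lengths in m; the calibration is good to about 2 mm. A picture is of the moment at which its call begins. There is no depth.
- ctrl.close_job(): hands the job in; it is judged then, once.
Trained networks look in the newest picture that a camera, given by its name, has taken for a name from the list of things; names that differ only in an ending like _2 or _b are one class to them, and where a whole thing is asked for, a point or a joint stands for the part that bears it (a point fixed in the world has none). Each returns a list of dicts, best first, with "conf" (0 to 1); they miss things now and then, are a little off and sometimes report something else, mostly with a low value. They report only what shows in the picture. A call takes as long as a camera call.
- vision.spot_in(camera, thing): "bbox" ([left, top, right, bottom] in pixels, round what is visible of it).
The state is a dict: "time": time; "joint_positions": joint angles; "qd": joint speeds; "joint_torque": joint torques, N m; "position": TCP position; "tool_rot": TCP orientation; "ft_force": force on the tool from outside, world axes, zero at the start; "torque": the same for the moment, N m; "grip_width": opening from 0.0 (shut) to 1.0 (fully open); "grip_force": force on a finger pad.
Only numpy, scipy, OpenCV 4.12 (cv2) and the standard library are available. Lean on these libraries where they do the work, as an engineer would, in place of code of your own. Each camera call takes 0.05 s, during which the arm holds its last target. There are 200 camera calls.

## Working session

There is one attempt and no reset: what is moved stays moved. The work goes in short steps, Python scripts to look and compute and a tool call to move; the robot and the scene stay as the last step left them, time stands still between calls to the robot, and variables do not carry over. Pictures are saved under pics/ and viewed, at most 10 in all, crops included, and the job is handed in when it is done.

Besides the shell and the picture viewer there is one more tool, called after ">>>" as name([rows], argument=value, ...), one row to a line, values as JSON. jog_arm: Moves the arm, as the interface text tells. Its arguments: {"type":"object","properties":{"increments":{"type":"array"},"grip_force":{"type":"number"}},"required":["increments"]}

```bash
mkdir -p pics; ls
python3 - <<'E'
from bench import ctrl, vision
import cv2,numpy as np
s=ctrl.get_state();print({k:np.round(v,3).tolist() for k,v in s.items()})
for c in("side","top"):
    d=vision.get_image(c);cv2.imwrite(f"pics/{c}0.png",d["color"])
    print(c,{k:(np.round(v,4).tolist()) for k,v in d.items() if k!="color"})
    for t in("pearl_dish_centre","view_point","quartz_pale","quartz_dark"):
        try:print(t,[(np.round(r["bbox"]).tolist(),round(r["conf"],2)) for r in vision.spot_in(c,t)][:3])
        except Exception as e:print(t,e)
E
```

```text
pics
{'time': 0.0, 'joint_positions': [-1.173, 0.322, -0.07, 1.452, 0.023, 1.371, -0.057], 'qd': [-0.001, 0.001, 0.003, 0.0, -0.001, -0.002, 0.0], 'joint_torque': [-0.001, -49.128, -0.404, -31.253, -0.064, 0.044, 0.0], 'position': [0.243, 0.602, 0.221], 'tool_rot': [-0.599, -3.084, 0.003], 'ft_force': [-0.037, -0.988, 0.356], 'torque': [0.005, 0.009, -0.022], 'grip_force': 0.0, 'grip_width': 1.001}
side {'fx': 534.8532, 'fy': 534.8532, 'cx': 271.4639, 'cy': 201.3792, 'k1': -0.1764, 'extrinsics': [[0.9929, -0.119, -0.0014, -0.4774], [-0.0599, -0.4892, -0.8701, 0.1302], [0.1028, 0.864, -0.4929, 1.1265], [0.0, 0.0, 0.0, 1.0]]}
pearl_dish_centre []
view_point [([246.0, 214.0, 418.0, 329.0], 0.75)]
quartz_pale [([220.0, 218.0, 309.0, 239.0], 0.59)]
quartz_dark [([234.0, 158.0, 304.0, 171.0], 0.79)]
top {'fx': 501.0152, 'fy': 501.0152, 'cx': 278.095, 'cy': 208.5515, 'k1': -0.049, 'extrinsics': [[-0.0084, -1.0, 0.0037, 0.0813], [-0.9971, 0.0081, -0.0763, 0.4901], [0.0763, -0.0043, -0.9971, 1.3814], [0.0, 0.0, 0.0, 1.0]]}
pearl_dish_centre [([220.0, 184.0, 249.0, 241.0], 0.9)]
view_point [([352.0, 118.0, 407.0, 241.0], 0.62), ([222.0, 186.0, 249.0, 243.0], 0.18)]
quartz_pale [([219.0, 183.0, 250.0, 244.0], 0.71), ([270.0, 181.0, 298.0, 250.0], 0.58)]
quartz_dark [([153.0, 166.0, 186.0, 239.0], 0.74)]
```

View pics/top0.png

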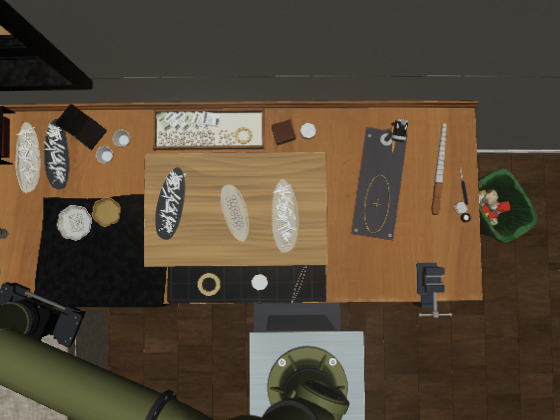

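View pics/side0.png

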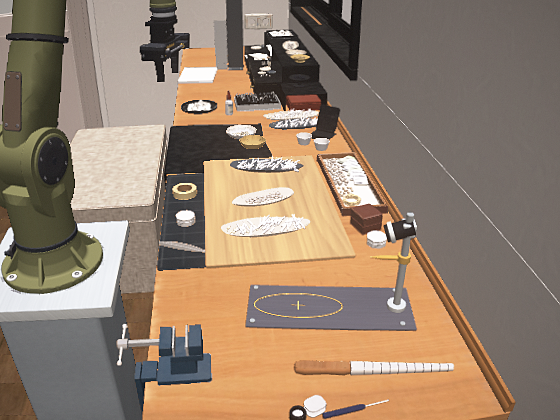

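The top view shows the pearl dish at about (235,213), between the dark quartz dish at (171,203) and the pale one at (285,215). The brass oval is at about (377,203), with the post at (398,130). In the side view the dish is at (263,197) and the oval at (298,305).

```bash
cat > h.py <<'E'
import cv2,numpy as np
from bench import ctrl,vision
def und(d,p):
    K=np.array([[d["fx"],0,d["cx"]],[0,d["fy"],d["cy"]],[0,0,1]])
    return cv2.undistortPoints(np.float64(p).reshape(-1,1,2),K,np.array([d["k1"],0,0,0.]))[:,0]
def ray(d,p):
    E=np.array(d["extrinsics"]);u=und(d,p);R=E[:3,:3]
    return -R.T@E[:3,3],np.c_[u,np.ones(len(u))]@R
def onz(d,p,z):
    o,r=ray(d,p);return o+r*((z-o[2])/r[:,2])[:,None]
def tri(d1,p1,d2,p2):
    P=cv2.triangulatePoints(np.array(d1["extrinsics"])[:3],np.array(d2["extrinsics"])[:3],und(d1,p1).T,und(d2,p2).T)
    return (P[:3]/P[3]).T
def blob(mask,box):
    m=np.zeros_like(mask);l,t,r,b=map(int,box);m[t:b,l:r]=mask[t:b,l:r]
    m=cv2.morphologyEx(m,cv2.MORPH_CLOSE,np.ones((5,5),np.uint8))
    c=max(cv2.findContours(m,cv2.RETR_EXTERNAL,cv2.CHAIN_APPROX_NONE)[0],key=cv2.contourArea)
    return c[:,0].astype(float)
def rect(d,c,z):
    w=onz(d,c,z)[:,:2]
    (x,y),s,a=cv2.minAreaRect((w*1000).astype(np.float32))
    b=cv2.boxPoints(((x,y),s,a));e=max((b[1]-b[0],b[2]-b[1]),key=np.linalg.norm)
    if e[0]<0:e=-e
    return [round(x,1),round(y,1)],np.round(s,1).tolist(),"axis deg",round(np.degrees(np.arctan2(e[1],e[0])),1)
E
python3 - <<'E'
from h import *
t=vision.get_image("top");s=vision.get_image("side")
C={}
for n,d,bp,bo in(("top",t,(212,176,257,249),(356,165,398,240)),("side",s,(225,180,302,210),(248,284,350,326))):
    hsv=cv2.cvtColor(d["color"],cv2.COLOR_BGR2HSV);lab=cv2.cvtColor(d["color"],cv2.COLOR_BGR2LAB)
    mp=((hsv[...,1]<70)&(hsv[...,2]>110)).astype(np.uint8)*255
    mo=(lab[...,2]>137).astype(np.uint8)*255
    cp=blob(mp,bp);co=blob(mo,bo);C[n]=cp,co
    print(n,"dish",rect(d,cp,.023),"oval",rect(d,co,.006))
    v=d["color"].copy()
    for c in(cp,co):
        for p in c.astype(int):v[p[1],p[0]]=(0,0,255)
    l,tt,r,b=(140,150,420,250) if n=="top" else (190,170,430,340)
    v=cv2.resize(v[tt:b,l:r],None,fx=2.8 if n=="top" else 2,fy=2.8 if n=="top" else 2,interpolation=0);C[n+"v"]=v
    for i,c in enumerate((cp,co)): C[n+str(i)]=cv2.fitEllipse(c.astype(np.float32))[0]
for i in(0,1):print("tri",tri(t,[C["top%d"%i]],s,[C["side%d"%i]]).round(4))
cv2.imwrite("pics/seg.png",cv2.resize(np.vstack([cv2.copyMakeBorder(C[k],0,0,0,784-C[k].shape[1],0) for k in("topv","sidev")]),None,fx=.95,fy=.95))
E
```

```text
top dish ([480.7, 197.0], [163.6, 65.8], 'axis deg', np.float32(15.9)) oval ([494.0, -201.4], [116.0, 182.9], 'axis deg', np.float32(-1.5))
side dish ([482.3, 190.0], [162.5, 69.0], 'axis deg', np.float32(16.5)) oval ([506.7, -203.9], [69.2, 166.1], 'axis deg', np.float32(-7.3))
tri [[0.4845 0.1985 0.0191]]
tri [[ 0.4909 -0.2074  0.0083]]
```

View pics/seg.png

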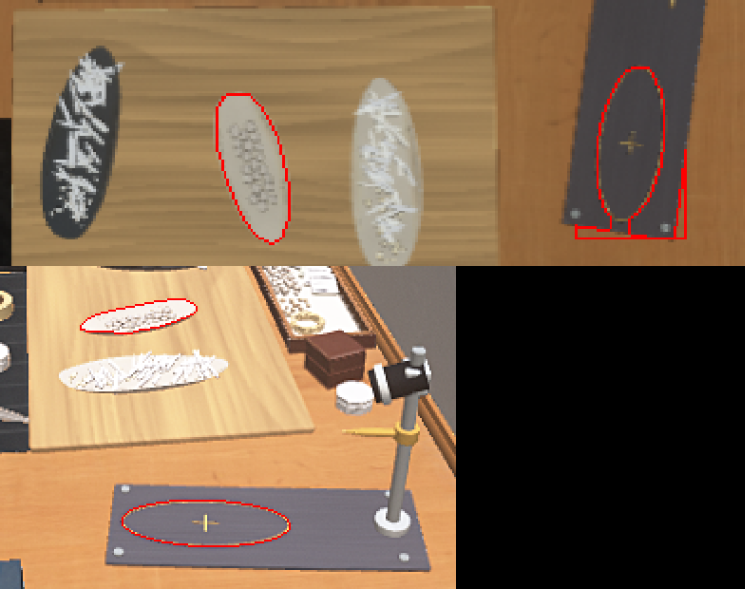

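The segmentation fits the pearl dish and, in the side view, the oval. In the top view the oval's box also caught the base edge, so I'll tighten it and work out the moves.

```bash
cat >> h.py <<'E'
from scipy.spatial.transform import Rotation as Ro
def go(target,ydeg):
    s=ctrl.get_state();R=Ro.from_rotvec(s["tool_rot"]).as_matrix()
    D=np.array([[0,0,0],[0,0,0],[0,0,-1.]]);y=np.array([np.cos(np.radians(ydeg)),np.sin(np.radians(ydeg)),0])
    if y@R[:,1]<0:y=-y
    z=np.array([0,0,-1.]);T=np.c_[np.cross(y,z),y,z]
    print("t",round(s["time"],2),"pos",np.round(s["position"],4),"tooly",np.degrees(np.arctan2(R[1,1],R[0,1])).round(2),"tilt",np.degrees(np.arccos(-R[2,2])).round(2),"f",np.round(s["ft_force"],1),"grip",round(s["grip_width"],3),round(s["grip_force"],1),"q",np.round(s["joint_positions"],2))
    print("shift mm",(R.T@(np.array(target)-s["position"])*1000).round(1),"turn",Ro.from_matrix(R.T@T).as_rotvec().round(4))
E
python3 - <<'E'
from h import *
t=vision.get_image("top");s=vision.get_image("side")
lab=cv2.cvtColor(t["color"],cv2.COLOR_BGR2LAB)
c=blob((lab[...,2]>137).astype(np.uint8)*255,(362,170,394,232))
print(rect(t,c,.006))
print("cross top",onz(t,[(376.8,203.8)],.006),"side",onz(s,[(298,305)],.006),"tri",tri(t,[cv2.fitEllipse(c.astype(np.float32))[0]],s,[(298,305)]))
go((.481,.197,.15),106)
E
```

```text
([507.0, -201.4], [71.1, 162.5], 'axis deg', np.float32(-1.5))
cross top [[ 0.50297132 -0.202134    0.006     ]] side [[ 0.50656279 -0.2048911   0.006     ]] tri [[ 0.50564326 -0.20219432  0.00361382]]
t 0.7 pos [0.2434 0.6028 0.2226] tooly 68.01 tilt 0.01 f [0.3 1.  0.8] grip 1.0 0.0 q [-1.17  0.32 -0.07  1.45  0.02  1.37 -0.06]
shift mm [-372.2 -287.3   72.6] turn [ 1.00e-04  0.00e+00 -6.63e-01]
```

>>> jog_arm([
  {"tx": -30,"ty": -23,"tz": 0,"wz": -0.11,"gripper": 1},
  {"tx": -60,"ty": -46,"tz": 0,"wz": -0.22,"gripper": 1},
  {"tx": -90,"ty": -69,"tz": 0,"wz": -0.33,"gripper": 1},
  {"tx": -120,"ty": -92,"tz": 0,"wz": -0.44,"gripper": 1},
  {"tx": -150,"ty": -115,"tz": 0,"wz": -0.55,"gripper": 1},
], grip_force=15)

```text
validation failed for argument at $.in...
```

Run:
```python
from h import *
go((.481,.197,.15),106)
t=vision.get_image("top");s=vision.get_image("side")
for d,b in((t,(362,170,394,232)),(s,(248,284,350,326))):
    lab=cv2.cvtColor(d["color"],cv2.COLOR_BGR2LAB)
    c=blob((lab[...,2]>137).astype(np.uint8)*255,b)
    w=onz(d,c,.006)[:,:2]*1000
    print(cv2.fitEllipse(cv2.convexHull(w.astype(np.float32))))
o=onz(s,[(298,305)],.006)[0]; p=onz(s,[(397,306)],.006)[0];print(p,np.degrees(np.arctan2(*(p-o)[[1,0]])))
```

```text
t 0.7 pos [0.2434 0.6028 0.2226] tooly 68.01 tilt 0.01 f [0.3 1.  0.8] grip 1.0 0.0 q [-1.17  0.32 -0.07  1.45  0.02  1.37 -0.06]
shift mm [-372.2 -287.3   72.6] turn [ 1.00e-04  0.00e+00 -6.63e-01]
((504.0753173828125, -201.88238525390625), (70.9982681274414, 169.96536254882812), 80.99368286132812)
((506.5497741699219, -204.1021728515625), (70.83432006835938, 169.18746948242188), 80.35340118408203)
[ 0.69176312 -0.23322976  0.006     ] -8.699703462791339
```

The oval is at (0.505, -0.203), with its axis at -9.3 deg. I'll resend the move with every key filled in.

>>> jog_arm([
  {"tx": -30,"ty": -23,"tz": 0,"wx": 0,"wy": 0,"wz": -0.11,"gripper": 1},
  {"tx": -60,"ty": -46,"tz": 0,"wx": 0,"wy": 0,"wz": -0.22,"gripper": 1},
  {"tx": -90,"ty": -69,"tz": 0,"wx": 0,"wy": 0,"wz": -0.33,"gripper": 1},
  {"tx": -120,"ty": -92,"tz": 0,"wx": 0,"wy": 0,"wz": -0.44,"gripper": 1},
  {"tx": -150,"ty": -115,"tz": 0,"wx": 0,"wy": 0,"wz": -0.55,"gripper": 1},
], grip_force=15)

```text
time: 1.22
position: [0.3401, 0.4383, 0.2227]
tool_rot: [-0.27, 3.13, 0.0]
ft_force: [0.2, -0.6, 0.2]
grip_width: 1.001
grip_force: 0.0
```

```bash
python3 -c "
from h import *
go((.481,.197,.15),106)"
```

```text
t 1.22 pos [0.3401 0.4383 0.2227] tooly 99.85 tilt 0.02 f [ 0.2 -0.6  0.2] grip 1.001 0.0 q [-0.93  0.12 -0.03  1.69  0.    1.33  0.78]
shift mm [ -97.5 -261.9   72.6] turn [ 0.0003  0.0003 -0.1073]
```

>>> jog_arm([
  {"tx": -13,"ty": -35,"tz": 0,"wx": 0,"wy": 0,"wz": -0.05,"gripper": 1},
  {"tx": -26,"ty": -70,"tz": 0,"wx": 0,"wy": 0,"wz": -0.107,"gripper": 1},
  {"tx": -39,"ty": -105,"tz": 0,"wx": 0,"wy": 0,"wz": -0.107,"gripper": 1},
  {"tx": -52,"ty": -140,"tz": 0,"wx": 0,"wy": 0,"wz": -0.107,"gripper": 1},
  {"tx": -65,"ty": -175,"tz": 0,"wx": 0,"wy": 0,"wz": -0.107,"gripper": 1},
])

```text
time: 1.63
position: [0.4332, 0.2764, 0.2229]
tool_rot: [-0.428, 3.112, 0.001]
ft_force: [1.1, 0.4, -0.2]
grip_width: 0.994
grip_force: 0.0
```

```bash
python3 -c "
from h import *
go((.481,.197,.12),106)"
```

```text
t 1.63 pos [0.4332 0.2764 0.2229] tooly 105.66 tilt 0.05 f [ 1.1  0.4 -0.2] grip 0.994 0.0 q [-0.73  0.03  0.11  1.79 -0.    1.32  1.23]
shift mm [-24.5 -89.4 102.9] turn [ 0.0005  0.0008 -0.006 ]
```

>>> jog_arm([
  {"tx": -8,"ty": -28,"tz": 20,"wx": 0,"wy": 0,"wz": 0,"gripper": 1},
  {"tx": -16,"ty": -56,"tz": 50,"wx": 0,"wy": 0,"wz": 0,"gripper": 1},
  {"tx": -26,"ty": -88,"tz": 80,"wx": 0,"wy": 0,"wz": 0,"gripper": 1},
  {"tx": -26,"ty": -88,"tz": 103,"wx": 0,"wy": 0,"wz": 0,"gripper": 1},
  {"tx": -26,"ty": -88,"tz": 103,"wx": 0,"wy": 0,"wz": 0,"gripper": 1},
])

```text
time: 2.05
position: [0.479, 0.1963, 0.1148]
tool_rot: [0.419, -3.105, 0.006]
ft_force: [-0.7, 0.2, -0.5]
grip_width: 0.998
grip_force: 0.0
```

Run:
```python
from h import *
vv=[]
for c,b in(("top",(140,150,330,270)),("side",(180,90,360,250))):
    d=vision.get_image(c);l,t,r,bb=b;vv.append(cv2.resize(d["color"][t:bb,l:r],(700,290) if 0 else None,fx=2.2,fy=2.2))
w=max(v.shape[1] for v in vv)
cv2.imwrite("pics/app.png",np.vstack([cv2.copyMakeBorder(v,0,0,0,w-v.shape[1],0) for v in vv])[:600])
go((.481,.197,.012),106)
```

```text
t 2.15 pos [0.4806 0.2008 0.1195] tooly 105.67 tilt 0.09 f [-0.6  0.4  0.8] grip 1.002 0.0 q [-0.63  0.13  0.2   1.9  -0.03  1.12  1.42]
shift mm [  0.5  -3.8 107.5] turn [ 0.0003 -0.0015 -0.0058]
```

View pics/app.png

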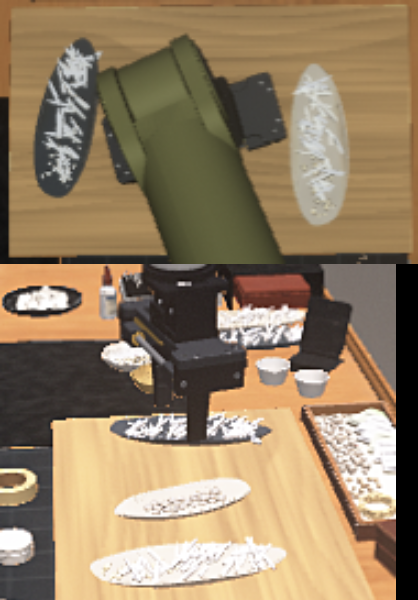

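>>> jog_arm([
  {"tx": 0.5,"ty": -4,"tz": 20,"wx": 0,"wy": 0,"wz": -0.006,"gripper": 1},
  {"tx": 0.5,"ty": -4,"tz": 45,"wx": 0,"wy": 0,"wz": -0.006,"gripper": 1},
  {"tx": 0.5,"ty": -4,"tz": 65,"wx": 0,"wy": 0,"wz": -0.006,"gripper": 1},
  {"tx": 0.5,"ty": -4,"tz": 77,"wx": 0,"wy": 0,"wz": -0.006,"gripper": 1},
  {"tx": 0.5,"ty": -4,"tz": 77,"wx": 0,"wy": 0,"wz": -0.006,"gripper": 1},
])

```text
time: 2.57
position: [0.4807, 0.1976, 0.0418]
tool_rot: [0.441, -3.109, 0.0]
ft_force: [-0.2, -1.3, 0.3]
grip_width: 0.997
grip_force: 0.0
```

Run:
```python
from h import *
d=vision.get_image("side")
cv2.imwrite("pics/low.png",cv2.resize(d["color"][130:250,190:350],None,fx=4,fy=4))
go((.481,.197,.013),106)
```

```text
t 2.62 pos [0.4817 0.1977 0.0431] tooly 106.12 tilt 0.02 f [ 0.4 -0.5 -0.2] grip 0.995 0.0 q [-0.62  0.21  0.2   1.97 -0.05  0.96  1.45]
shift mm [ 0.8 -0.5 30.1] turn [ 0.0004 -0.      0.002 ]
```

View pics/low.png

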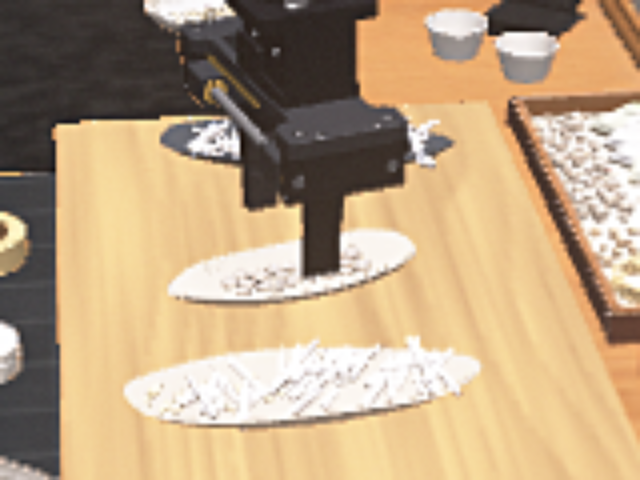

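The near finger is at crop (320,275), centred along the dish and clear of its rim (near edge about y=298). Descending.

>>> jog_arm([
  {"tx": 0.5,"ty": -0.5,"tz": 12,"wx": 0,"wy": 0,"wz": 0,"gripper": 1},
  {"tx": 0.5,"ty": -0.5,"tz": 22,"wx": 0,"wy": 0,"wz": 0,"gripper": 1},
  {"tx": 0.5,"ty": -0.5,"tz": 30,"wx": 0,"wy": 0,"wz": 0,"gripper": 1},
  {"tx": 0.5,"ty": -0.5,"tz": 30,"wx": 0,"wy": 0,"wz": 0,"gripper": 1},
  {"tx": 0.5,"ty": -0.5,"tz": 30,"wx": 0,"wy": 0,"wz": 0,"gripper": 1},
])

```text
time: 3.03
position: [0.4815, 0.1959, 0.0127]
tool_rot: [0.437, -3.111, 0.0]
ft_force: [-0.3, -0.3, 0.1]
grip_width: 1.002
grip_force: 0.0
```

>>> jog_arm([
  {"tx": 0,"ty": 0,"tz": 0,"wx": 0,"wy": 0,"wz": 0,"gripper": 0.85},
  {"tx": 0,"ty": 0,"tz": 0,"wx": 0,"wy": 0,"wz": 0,"gripper": 0.75},
  {"tx": 0,"ty": 0,"tz": 0,"wx": 0,"wy": 0,"wz": 0,"gripper": 0.6},
  {"tx": 0,"ty": 0,"tz": 0,"wx": 0,"wy": 0,"wz": 0,"gripper": 0.5},
  {"tx": 0,"ty": 0,"tz": 0,"wx": 0,"wy": 0,"wz": 0,"gripper": 0.5},
], grip_force=20)

```text
time: 3.45
position: [0.4818, 0.1959, 0.0129]
tool_rot: [-0.437, 3.11, 0.001]
ft_force: [0.4, 0.6, 1.0]
grip_width: 0.733
grip_force: 20.0
```

>>> jog_arm([
  {"tx": 0,"ty": 0,"tz": 0,"wx": 0,"wy": 0,"wz": 0,"gripper": 0.5},
  {"tx": 0,"ty": 0,"tz": 0,"wx": 0,"wy": 0,"wz": 0,"gripper": 0.5},
  {"tx": 0,"ty": 0,"tz": 0,"wx": 0,"wy": 0,"wz": 0,"gripper": 0.5},
  {"tx": 0,"ty": 0,"tz": 0,"wx": 0,"wy": 0,"wz": 0,"gripper": 0.5},
  {"tx": 0,"ty": 0,"tz": 0,"wx": 0,"wy": 0,"wz": 0,"gripper": 0.5},
])

```text
time: 3.87
position: [0.4818, 0.1959, 0.0128]
tool_rot: [-0.437, 3.11, 0.0]
ft_force: [-0.0, 0.4, 3.5]
grip_width: 0.731
grip_force: 20.0
```

```bash
python3 -c "
from h import *
go((.481,.197,.013),106)"
```

```text
t 3.87 pos [0.4818 0.1959 0.0128] tooly 106.0 tilt 0.03 f [-0.   0.4  3.5] grip 0.731 20.0 q [-0.61  0.26  0.2   2.   -0.06  0.89  1.47]
shift mm [ 0.5  1.2 -0.2] turn [0.0002 0.0006 0.    ]
```

>>> jog_arm([
  {"tx": 0,"ty": 0,"tz": -3,"wx": 0,"wy": 0,"wz": 0,"gripper": 0.5},
  {"tx": 0,"ty": 0,"tz": -6,"wx": 0,"wy": 0,"wz": 0,"gripper": 0.5},
  {"tx": 0,"ty": 0,"tz": -10,"wx": 0,"wy": 0,"wz": 0,"gripper": 0.5},
  {"tx": 0,"ty": 0,"tz": -14,"wx": 0,"wy": 0,"wz": 0,"gripper": 0.5},
  {"tx": 0,"ty": 0,"tz": -15,"wx": 0,"wy": 0,"wz": 0,"gripper": 0.5},
])

```text
time: 4.28
position: [0.4819, 0.1959, 0.0283]
tool_rot: [-0.437, 3.11, 0.001]
ft_force: [-0.2, -0.2, -2.6]
grip_width: 0.734
grip_force: 20.0
```

Run:
```python
from h import *
d=vision.get_image("side")
cv2.imwrite("pics/lift.png",cv2.resize(d["color"][150:240,200:320],None,fx=5,fy=5))
go((.481,.197,.013),106)
```

```text
t 4.33 pos [0.482  0.196  0.0282] tooly 106.0 tilt 0.07 f [ 0.1 -0.5 -2. ] grip 0.732 20.0 q [-0.62  0.23  0.2   1.99 -0.06  0.93  1.46]
shift mm [ 0.7  1.3 15.2] turn [ 0.0003  0.0011 -0.0001]
```

View pics/lift.png

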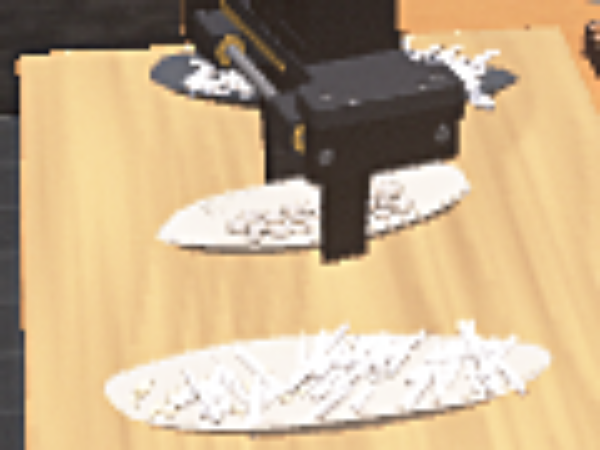

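The dish is held level, with its ends at crop (160,235) and (468,180). I'll lift it further.

>>> jog_arm([
  {"tx": 0,"ty": 0,"tz": -10,"wx": 0,"wy": 0,"wz": 0,"gripper": 0.5},
  {"tx": 0,"ty": 0,"tz": -28,"wx": 0,"wy": 0,"wz": 0,"gripper": 0.5},
  {"tx": 0,"ty": 0,"tz": -50,"wx": 0,"wy": 0,"wz": 0,"gripper": 0.5},
  {"tx": 0,"ty": 0,"tz": -72,"wx": 0,"wy": 0,"wz": 0,"gripper": 0.5},
  {"tx": 0,"ty": 0,"tz": -90,"wx": 0,"wy": 0,"wz": 0,"gripper": 0.5},
], grip_force=25)

```text
time: 4.75
position: [0.4819, 0.1958, 0.1197]
tool_rot: [-0.437, 3.11, 0.001]
ft_force: [0.2, -0.2, -2.4]
grip_width: 0.727
grip_force: 25.0
```

Run:
```python
from h import *
go((.505,-.203,.116),80.7)
```

```text
t 4.75 pos [0.4819 0.1958 0.1197] tooly 105.99 tilt 0.08 f [ 0.2 -0.2 -2.4] grip 0.727 25.0 q [-0.63  0.12  0.2   1.91 -0.03  1.11  1.44]
shift mm [  87.6 -389.8    3.5] turn [0.0005 0.0012 0.4414]
```

>>> jog_arm([
  {"tx": 2,"ty": -10,"tz": 0,"wx": 0,"wy": 0,"wz": 0.01,"gripper": 0.5},
  {"tx": 6,"ty": -28,"tz": 0,"wx": 0,"wy": 0,"wz": 0.03,"gripper": 0.5},
  {"tx": 12,"ty": -52,"tz": 0,"wx": 0,"wy": 0,"wz": 0.06,"gripper": 0.5},
  {"tx": 18,"ty": -78,"tz": 0,"wx": 0,"wy": 0,"wz": 0.09,"gripper": 0.5},
  {"tx": 23,"ty": -104,"tz": 0,"wx": 0,"wy": 0,"wz": 0.12,"gripper": 0.5},
])

```text
time: 5.17
position: [0.4864, 0.085, 0.1158]
tool_rot: [0.242, -3.129, 0.002]
ft_force: [0.2, 0.5, -1.6]
grip_width: 0.725
grip_force: 25.0
```

Run:
```python
from h import *
go((.505,-.203,.116),80.7)
```

```text
t 5.17 pos [0.4864 0.085  0.1158] tooly 98.84 tilt 0.22 f [ 0.2  0.5 -1.6] grip 0.725 25.0 q [-0.51  0.07  0.3   1.97 -0.02  1.11  1.52]
shift mm [  25.9 -287.5    0.3] turn [-0.0018 -0.0033  0.3166]
```

>>> jog_arm([
  {"tx": 2,"ty": -25,"tz": 0,"wx": 0,"wy": 0,"wz": 0.03,"gripper": 0.5},
  {"tx": 4,"ty": -50,"tz": 0,"wx": 0,"wy": 0,"wz": 0.06,"gripper": 0.5},
  {"tx": 7,"ty": -75,"tz": 0,"wx": 0,"wy": 0,"wz": 0.09,"gripper": 0.5},
  {"tx": 9,"ty": -100,"tz": 0,"wx": 0,"wy": 0,"wz": 0.12,"gripper": 0.5},
  {"tx": 11,"ty": -125,"tz": 0,"wx": 0,"wy": 0,"wz": 0.15,"gripper": 0.5},
])

```text
time: 5.58
position: [0.4946, -0.0401, 0.1159]
tool_rot: [0.005, -3.138, 0.001]
ft_force: [-0.1, -0.8, -0.7]
grip_width: 0.727
grip_force: 25.0
```

Run:
```python
from h import *
go((.505,-.203,.116),80.7)
```

```text
t 5.58 pos [ 0.4946 -0.0401  0.1159] tooly 90.17 tilt 0.21 f [-0.1 -0.8 -0.7] grip 0.727 25.0 q [-0.38  0.08  0.42  1.97 -0.03  1.11  1.63]
shift mm [-9.900e+00 -1.629e+02 -1.000e-01] turn [-0.0011 -0.0035  0.1653]
```

>>> jog_arm([
  {"tx": -2,"ty": -25,"tz": 0,"wx": 0,"wy": 0,"wz": 0.03,"gripper": 0.5},
  {"tx": -3,"ty": -50,"tz": 0,"wx": 0,"wy": 0,"wz": 0.06,"gripper": 0.5},
  {"tx": -5,"ty": -75,"tz": 0,"wx": 0,"wy": 0,"wz": 0.09,"gripper": 0.5},
  {"tx": -6,"ty": -98,"tz": 0,"wx": 0,"wy": 0,"wz": 0.12,"gripper": 0.5},
  {"tx": -8,"ty": -118,"tz": 0,"wx": 0,"wy": 0,"wz": 0.14,"gripper": 0.5},
])

```text
time: 6.0
position: [0.5028, -0.1584, 0.1159]
tool_rot: [-0.217, -3.13, 0.001]
ft_force: [0.1, -0.4, -3.0]
grip_width: 0.73
grip_force: 25.0
```

Run:
```python
from h import *
go((.505,-.203,.116),80.7)
```

```text
t 6.0 pos [ 0.5028 -0.1584  0.1159] tooly 82.08 tilt 0.21 f [ 0.1 -0.4 -3. ] grip 0.73 25.0 q [-0.24  0.15  0.53  1.9  -0.08  1.11  1.76]
shift mm [ -8.3 -43.9  -0. ] turn [-0.0012 -0.0036  0.024 ]
```

>>> jog_arm([
  {"tx": -3,"ty": -17,"tz": 0,"wx": 0,"wy": 0,"wz": 0.01,"gripper": 0.5},
  {"tx": -6,"ty": -31,"tz": 0,"wx": 0,"wy": 0,"wz": 0.024,"gripper": 0.5},
  {"tx": -7,"ty": -39,"tz": 0,"wx": 0,"wy": 0,"wz": 0.024,"gripper": 0.5},
  {"tx": -8,"ty": -43,"tz": 0,"wx": 0,"wy": 0,"wz": 0.024,"gripper": 0.5},
  {"tx": -8,"ty": -44,"tz": 0,"wx": 0,"wy": 0,"wz": 0.024,"gripper": 0.5},
])

```text
time: 6.42
position: [0.5075, -0.1992, 0.117]
tool_rot: [-0.245, -3.131, -0.0]
ft_force: [-0.5, 0.1, -2.0]
grip_width: 0.729
grip_force: 25.0
```

Run:
```python
from h import *
t=vision.get_image("top");s=vision.get_image("side")
cv2.imwrite("pics/view.png",np.vstack([cv2.resize(t["color"][110:245,330:430],None,fx=2,fy=2),cv2.resize(s["color"][190:335,230:430][:, :],(200,145))]) if 0 else np.vstack([cv2.resize(t["color"][110:245,260:460],None,fx=2,fy=2),cv2.resize(s["color"][180:340,230:430],None,fx=2,fy=2)]))
go((.505,-.203,.116),80.7)
# where the dish outline should be drawn in the side picture if right
E=np.array(s["extrinsics"]);K=np.array([[s["fx"],0,s["cx"]],[0,s["fy"],s["cy"]],[0,0,1]])
a=np.radians(-9.3);u=np.array([np.cos(a),np.sin(a),0]);c=np.array([.505,-.203,.126])
P=np.array([c-u*.0825,c+u*.0825,c+u*.125])
p=cv2.projectPoints(P,cv2.Rodrigues(E[:3,:3])[0],E[:3,3],K,np.array([s["k1"],0,0,0]))[0][:,0]
print("expected rim ends / pointer tip in crop",((p-[230,180])*2+[0,270]).round())
```

```text
t 6.52 pos [ 0.5081 -0.1977  0.1172] tooly 81.16 tilt 0.05 f [ 0.   0.4 -2.2] grip 0.727 25.0 q [-0.18  0.19  0.56  1.86 -0.11  1.12  1.84]
shift mm [ 2.2 -5.8  1.2] turn [ 0.0006 -0.0007  0.0081]
expected rim ends / pointer tip in crop [[ 44. 412.]
 [231. 416.]
 [279. 417.]]
```

View pics/view.png

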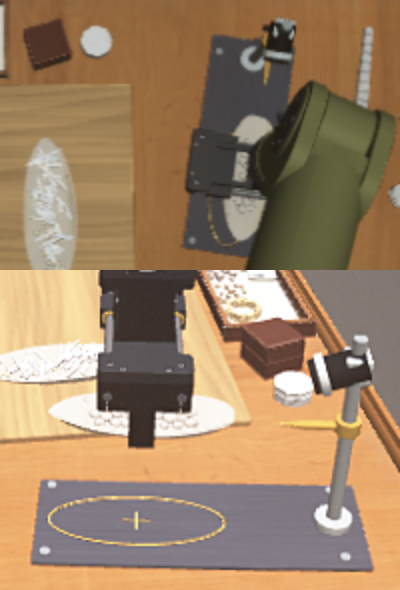

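The side view shows the dish level, with its ends at crop (50,412) and (235,414). It points at the pointer tip at (281,424) and sits above the oval. I'll make a small correction, then hold for more than 3 s.

>>> jog_arm([
  {"tx": 1,"ty": -2,"tz": 0.5,"wx": 0,"wy": 0,"wz": 0.004,"gripper": 0.5},
  {"tx": 2,"ty": -4,"tz": 1,"wx": 0,"wy": 0,"wz": 0.008,"gripper": 0.5},
  {"tx": 2,"ty": -6,"tz": 1,"wx": 0,"wy": 0,"wz": 0.008,"gripper": 0.5},
  {"tx": 2,"ty": -6,"tz": 1,"wx": 0,"wy": 0,"wz": 0.008,"gripper": 0.5},
  {"tx": 2,"ty": -6,"tz": 1,"wx": 0,"wy": 0,"wz": 0.008,"gripper": 0.5},
])

```text
time: 6.93
position: [0.5055, -0.2038, 0.1166]
tool_rot: [0.255, 3.131, 0.0]
ft_force: [-0.1, -0.7, -1.7]
grip_width: 0.731
grip_force: 25.0
```

>>> jog_arm([
  {"tx": 0,"ty": 0,"tz": 0,"wx": 0,"wy": 0,"wz": 0,"gripper": 0.5},
  {"tx": 0,"ty": 0,"tz": 0,"wx": 0,"wy": 0,"wz": 0,"gripper": 0.5},
  {"tx": 0,"ty": 0,"tz": 0,"wx": 0,"wy": 0,"wz": 0,"gripper": 0.5},
  {"tx": 0,"ty": 0,"tz": 0,"wx": 0,"wy": 0,"wz": 0,"gripper": 0.5},
  {"tx": 0,"ty": 0,"tz": 0,"wx": 0,"wy": 0,"wz": 0,"gripper": 0.5},
])

```text
time: 7.35
position: [0.5055, -0.2039, 0.1166]
tool_rot: [0.255, 3.131, 0.0]
ft_force: [-0.5, -0.3, -1.9]
grip_width: 0.728
grip_force: 25.0
```

>>> jog_arm([
  {"tx": 0,"ty": 0,"tz": 0,"wx": 0,"wy": 0,"wz": 0,"gripper": 0.5},
  {"tx": 0,"ty": 0,"tz": 0,"wx": 0,"wy": 0,"wz": 0,"gripper": 0.5},
  {"tx": 0,"ty": 0,"tz": 0,"wx": 0,"wy": 0,"wz": 0,"gripper": 0.5},
  {"tx": 0,"ty": 0,"tz": 0,"wx": 0,"wy": 0,"wz": 0,"gripper": 0.5},
  {"tx": 0,"ty": 0,"tz": 0,"wx": 0,"wy": 0,"wz": 0,"gripper": 0.5},
])

```text
time: 7.77
position: [0.5055, -0.2039, 0.1166]
tool_rot: [0.255, 3.131, 0.0]
ft_force: [1.1, -0.1, -1.4]
grip_width: 0.729
grip_force: 25.0
```

>>> jog_arm([
  {"tx": 0,"ty": 0,"tz": 0,"wx": 0,"wy": 0,"wz": 0,"gripper": 0.5},
  {"tx": 0,"ty": 0,"tz": 0,"wx": 0,"wy": 0,"wz": 0,"gripper": 0.5},
  {"tx": 0,"ty": 0,"tz": 0,"wx": 0,"wy": 0,"wz": 0,"gripper": 0.5},
  {"tx": 0,"ty": 0,"tz": 0,"wx": 0,"wy": 0,"wz": 0,"gripper": 0.5},
  {"tx": 0,"ty": 0,"tz": 0,"wx": 0,"wy": 0,"wz": 0,"gripper": 0.5},
])

```text
time: 8.18
position: [0.5054, -0.2039, 0.1166]
tool_rot: [0.255, 3.131, 0.0]
ft_force: [-0.4, 0.5, -2.4]
grip_width: 0.726
grip_force: 25.0
```

>>> jog_arm([
  {"tx": 0,"ty": 0,"tz": 0,"wx": 0,"wy": 0,"wz": 0,"gripper": 0.5},
  {"tx": 0,"ty": 0,"tz": 0,"wx": 0,"wy": 0,"wz": 0,"gripper": 0.5},
  {"tx": 0,"ty": 0,"tz": 0,"wx": 0,"wy": 0,"wz": 0,"gripper": 0.5},
  {"tx": 0,"ty": 0,"tz": 0,"wx": 0,"wy": 0,"wz": 0,"gripper": 0.5},
  {"tx": 0,"ty": 0,"tz": 0,"wx": 0,"wy": 0,"wz": 0,"gripper": 0.5},
])

```text
time: 8.6
position: [0.5055, -0.2039, 0.1166]
tool_rot: [0.255, 3.131, 0.0]
ft_force: [-0.3, -0.0, -1.5]
grip_width: 0.726
grip_force: 25.0
```

>>> jog_arm([
  {"tx": 0,"ty": 0,"tz": 0,"wx": 0,"wy": 0,"wz": 0,"gripper": 0.5},
  {"tx": 0,"ty": 0,"tz": 0,"wx": 0,"wy": 0,"wz": 0,"gripper": 0.5},
  {"tx": 0,"ty": 0,"tz": 0,"wx": 0,"wy": 0,"wz": 0,"gripper": 0.5},
  {"tx": 0,"ty": 0,"tz": 0,"wx": 0,"wy": 0,"wz": 0,"gripper": 0.5},
  {"tx": 0,"ty": 0,"tz": 0,"wx": 0,"wy": 0,"wz": 0,"gripper": 0.5},
])

```text
time: 9.02
position: [0.5054, -0.2039, 0.1165]
tool_rot: [0.255, 3.131, 0.0]
ft_force: [-0.8, 0.3, -1.8]
grip_width: 0.732
grip_force: 25.0
```

>>> jog_arm([
  {"tx": 0,"ty": 0,"tz": 0,"wx": 0,"wy": 0,"wz": 0,"gripper": 0.5},
  {"tx": 0,"ty": 0,"tz": 0,"wx": 0,"wy": 0,"wz": 0,"gripper": 0.5},
  {"tx": 0,"ty": 0,"tz": 0,"wx": 0,"wy": 0,"wz": 0,"gripper": 0.5},
  {"tx": 0,"ty": 0,"tz": 0,"wx": 0,"wy": 0,"wz": 0,"gripper": 0.5},
  {"tx": 0,"ty": 0,"tz": 0,"wx": 0,"wy": 0,"wz": 0,"gripper": 0.5},
])

```text
time: 9.43
position: [0.5055, -0.2039, 0.1166]
tool_rot: [0.255, 3.131, 0.0]
ft_force: [-0.5, 0.3, -2.3]
grip_width: 0.726
grip_force: 25.0
```

>>> jog_arm([
  {"tx": 0,"ty": 0,"tz": 0,"wx": 0,"wy": 0,"wz": 0,"gripper": 0.5},
  {"tx": 0,"ty": 0,"tz": 0,"wx": 0,"wy": 0,"wz": 0,"gripper": 0.5},
  {"tx": 0,"ty": 0,"tz": 0,"wx": 0,"wy": 0,"wz": 0,"gripper": 0.5},
  {"tx": 0,"ty": 0,"tz": 0,"wx": 0,"wy": 0,"wz": 0,"gripper": 0.5},
  {"tx": 0,"ty": 0,"tz": 0,"wx": 0,"wy": 0,"wz": 0,"gripper": 0.5},
])

```text
time: 9.85
position: [0.5054, -0.2039, 0.1166]
tool_rot: [0.255, 3.131, 0.0]
ft_force: [-0.2, 0.2, -1.3]
grip_width: 0.729
grip_force: 25.0
```

>>> jog_arm([
  {"tx": 0,"ty": 0,"tz": 0,"wx": 0,"wy": 0,"wz": 0,"gripper": 0.5},
  {"tx": 0,"ty": 0,"tz": 0,"wx": 0,"wy": 0,"wz": 0,"gripper": 0.5},
  {"tx": 0,"ty": 0,"tz": 0,"wx": 0,"wy": 0,"wz": 0,"gripper": 0.5},
  {"tx": 0,"ty": 0,"tz": 0,"wx": 0,"wy": 0,"wz": 0,"gripper": 0.5},
  {"tx": 0,"ty": 0,"tz": 0,"wx": 0,"wy": 0,"wz": 0,"gripper": 0.5},
])

```text
time: 10.27
position: [0.5054, -0.2039, 0.1166]
tool_rot: [0.255, 3.131, 0.0]
ft_force: [0.1, -0.2, -1.4]
grip_width: 0.725
grip_force: 25.0
```

Run:
```python
from h import *
go((.505,-.203,.009),80.7)
```

```text
t 10.27 pos [ 0.5054 -0.2039  0.1166] tooly 80.67 tilt 0.0 f [ 0.1 -0.2 -1.4] grip 0.725 25.0 q [-0.17  0.19  0.57  1.86 -0.11  1.12  1.84]
shift mm [  0.6   0.8 107.6] turn [ 0.0001  0.     -0.0005]
```

The dish has been held for over 3 s. Lowering.

>>> jog_arm([
  {"tx": 0,"ty": 0,"tz": 12,"wx": 0,"wy": 0,"wz": 0,"gripper": 0.5},
  {"tx": 0,"ty": 0,"tz": 32,"wx": 0,"wy": 0,"wz": 0,"gripper": 0.5},
  {"tx": 0,"ty": 0,"tz": 54,"wx": 0,"wy": 0,"wz": 0,"gripper": 0.5},
  {"tx": 0,"ty": 0,"tz": 74,"wx": 0,"wy": 0,"wz": 0,"gripper": 0.5},
  {"tx": 0,"ty": 0,"tz": 88,"wx": 0,"wy": 0,"wz": 0,"gripper": 0.5},
])

```text
time: 10.68
position: [0.504, -0.2034, 0.0258]
tool_rot: [-0.255, -3.128, -0.001]
ft_force: [-0.2, 0.3, -2.0]
grip_width: 0.728
grip_force: 25.0
```

>>> jog_arm([
  {"tx": 0,"ty": 0,"tz": 6,"wx": 0,"wy": 0,"wz": 0,"gripper": 0.5},
  {"tx": 0,"ty": 0,"tz": 10,"wx": 0,"wy": 0,"wz": 0,"gripper": 0.5},
  {"tx": 0,"ty": 0,"tz": 14,"wx": 0,"wy": 0,"wz": 0,"gripper": 0.5},
  {"tx": 0,"ty": 0,"tz": 17,"wx": 0,"wy": 0,"wz": 0,"gripper": 0.5},
  {"tx": 0,"ty": 0,"tz": 17,"wx": 0,"wy": 0,"wz": 0,"gripper": 0.5},
])

```text
time: 11.1
position: [0.5057, -0.2039, 0.0116]
tool_rot: [0.255, 3.131, 0.0]
ft_force: [0.3, 0.6, -2.2]
grip_width: 0.728
grip_force: 25.0
```

Run:
```python
from h import *
go((.505,-.203,.009),80.7)
```

```text
t 11.1 pos [ 0.5057 -0.2039  0.0116] tooly 80.68 tilt 0.02 f [ 0.3  0.6 -2.2] grip 0.728 25.0 q [-0.13  0.34  0.54  1.95 -0.21  0.91  1.92]
shift mm [0.8 0.8 2.6] turn [ 0.0001  0.0004 -0.0004]
```

Still hanging, as the -2.2 N shows. I'll go down another 3 mm in small steps.

>>> jog_arm([
  {"tx": 0,"ty": 0,"tz": 1,"wx": 0,"wy": 0,"wz": 0,"gripper": 0.5},
  {"tx": 0,"ty": 0,"tz": 2,"wx": 0,"wy": 0,"wz": 0,"gripper": 0.5},
  {"tx": 0,"ty": 0,"tz": 2.5,"wx": 0,"wy": 0,"wz": 0,"gripper": 0.5},
  {"tx": 0,"ty": 0,"tz": 2.5,"wx": 0,"wy": 0,"wz": 0,"gripper": 0.5},
  {"tx": 0,"ty": 0,"tz": 2.5,"wx": 0,"wy": 0,"wz": 0,"gripper": 0.5},
])

```text
time: 11.52
position: [0.5056, -0.2039, 0.0092]
tool_rot: [0.255, 3.131, 0.0]
ft_force: [-0.7, 0.3, -1.3]
grip_width: 0.728
grip_force: 25.0
```

>>> jog_arm([
  {"tx": 0,"ty": 0,"tz": 0.5,"wx": 0,"wy": 0,"wz": 0,"gripper": 0.5},
  {"tx": 0,"ty": 0,"tz": 1,"wx": 0,"wy": 0,"wz": 0,"gripper": 0.5},
  {"tx": 0,"ty": 0,"tz": 1,"wx": 0,"wy": 0,"wz": 0,"gripper": 0.5},
  {"tx": 0,"ty": 0,"tz": 1,"wx": 0,"wy": 0,"wz": 0,"gripper": 0.5},
  {"tx": 0,"ty": 0,"tz": 1,"wx": 0,"wy": 0,"wz": 0,"gripper": 0.5},
])

```text
time: 11.93
position: [0.5057, -0.204, 0.0089]
tool_rot: [0.256, 3.131, 0.001]
ft_force: [-2.5, 0.9, 5.3]
grip_width: 0.728
grip_force: 25.0
```

Contact: +5 N upward. Now releasing with gentle opening.

>>> jog_arm([
  {"tx": 0,"ty": 0,"tz": -0.5,"wx": 0,"wy": 0,"wz": 0,"gripper": 0.76},
  {"tx": 0,"ty": 0,"tz": -0.5,"wx": 0,"wy": 0,"wz": 0,"gripper": 0.82},
  {"tx": 0,"ty": 0,"tz": -0.5,"wx": 0,"wy": 0,"wz": 0,"gripper": 0.9},
  {"tx": 0,"ty": 0,"tz": -0.5,"wx": 0,"wy": 0,"wz": 0,"gripper": 1},
  {"tx": 0,"ty": 0,"tz": -0.5,"wx": 0,"wy": 0,"wz": 0,"gripper": 1},
])

```text
time: 12.35
position: [0.5056, -0.2039, 0.0085]
tool_rot: [0.255, 3.131, -0.0]
ft_force: [-0.4, -0.8, -1.0]
grip_width: 0.948
grip_force: 0.0
```

>>> jog_arm([
  {"tx": 0,"ty": 0,"tz": 0,"wx": 0,"wy": 0,"wz": 0,"gripper": 1},
  {"tx": 0,"ty": 0,"tz": 0,"wx": 0,"wy": 0,"wz": 0,"gripper": 1},
  {"tx": 0,"ty": 0,"tz": -5,"wx": 0,"wy": 0,"wz": 0,"gripper": 1},
  {"tx": 0,"ty": 0,"tz": -12,"wx": 0,"wy": 0,"wz": 0,"gripper": 1},
  {"tx": 0,"ty": 0,"tz": -25,"wx": 0,"wy": 0,"wz": 0,"gripper": 1},
])

```text
time: 12.77
position: [0.5045, -0.2037, 0.0334]
tool_rot: [-0.255, -3.129, -0.0]
ft_force: [-0.6, 1.0, -0.4]
grip_width: 0.998
grip_force: 0.0
```

>>> jog_arm([
  {"tx": 0,"ty": 0,"tz": -20,"wx": 0,"wy": 0,"wz": 0,"gripper": 1},
  {"tx": 0,"ty": 0,"tz": -45,"wx": 0,"wy": 0,"wz": 0,"gripper": 1},
  {"tx": 0,"ty": 0,"tz": -75,"wx": 0,"wy": 0,"wz": 0,"gripper": 1},
  {"tx": 0,"ty": 0,"tz": -100,"wx": 0,"wy": 0,"wz": 0,"gripper": 1},
  {"tx": 0,"ty": 0,"tz": -110,"wx": 0,"wy": 0,"wz": 0,"gripper": 1},
])

```text
time: 13.18
position: [0.5076, -0.2051, 0.1487]
tool_rot: [0.256, 3.124, -0.001]
ft_force: [1.4, -0.6, -0.3]
grip_width: 0.997
grip_force: 0.0
```

>>> jog_arm([
  {"tx": 0,"ty": 0,"tz": 0,"wx": 0,"wy": 0,"wz": 0,"gripper": 1},
  {"tx": 0,"ty": 0,"tz": 0,"wx": 0,"wy": 0,"wz": 0,"gripper": 1},
  {"tx": 0,"ty": 0,"tz": 0,"wx": 0,"wy": 0,"wz": 0,"gripper": 1},
  {"tx": 0,"ty": 0,"tz": 0,"wx": 0,"wy": 0,"wz": 0,"gripper": 1},
  {"tx": 0,"ty": 0,"tz": 0,"wx": 0,"wy": 0,"wz": 0,"gripper": 1},
])

```text
time: 13.6
position: [0.5045, -0.2036, 0.1421]
tool_rot: [-0.255, -3.128, -0.0]
ft_force: [0.5, 0.0, 0.5]
grip_width: 1.0
grip_force: 0.0
```

Run:
```python
from h import *
t=vision.get_image("top");s=vision.get_image("side")
cv2.imwrite("pics/end.png",np.vstack([cv2.resize(t["color"][110:245,260:460],None,fx=2,fy=2),cv2.resize(s["color"][180:340,230:430],None,fx=2,fy=2)]))
go((.505,-.203,.116),80.7)
hsv=cv2.cvtColor(s["color"],cv2.COLOR_BGR2HSV)
c=blob(((hsv[...,1]<60)&(hsv[...,2]>140)).astype(np.uint8)*255,(246,275,352,330));print(rect(s,c,.019))
```

```text
t 13.7 pos [ 0.5048 -0.2038  0.1425] tooly 80.67 tilt 0.11 f [ 0.4 -0.   0.6] grip 0.999 0.0 q [-0.18  0.17  0.57  1.84 -0.1   1.17  1.83]
shift mm [-0.1  0.8 26.5] turn [-0.0001 -0.0019 -0.0006]
([506.3, -207.2], [86.4, 165.1], 'axis deg', np.float32(-7.3))
```

View pics/end.png

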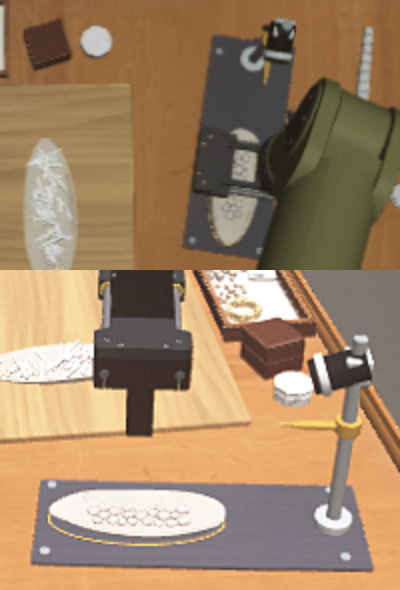

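The dish stands flat on the oval: its ends at crop (50,515) and (225,515) match the oval's. The pearls are in place and the gripper is clear, so I'm handing in.

```bash
python3 -c "
from bench import ctrl
print(ctrl.close_job())"
```

```text
the job is handed in; nothing more can be done
None
```

The pearl dish was held level at the viewing place for over three seconds, then set down on the oval and released with its pearls in place; I saw no contact with the other two dishes, and the job is handed in (no verdict was returned).

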